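# Pass a weld coupon through the two-door hatch

### The arm

A 6-joint arm with a two-finger parallel gripper is mounted at the origin on the work surface. World frame = base frame: x ahead of the robot, y to its left, z up, the work surface at z = 0. Lengths are in m, angles in rad, forces in N, time in s.
With the tool pointing down it reaches from about 0.35 to 0.975 m from the base axis. Payload 4.9 kg.
Tool frame: the origin (TCP) lies midway between the tips of the shut fingers; the grasp point (between the pads) lies bot.hold_point_z behind it (bot.hold_point_z is the distance from the TCP to the grasp point, in m); x points along the fingers, y is the direction in which the jaws open and shut, and the axes are right-handed (so a half turn about x gives the same grasp; the last joint's range is limited). The gripper opens to 85 mm and grips with 20 to 120 N. Pads are 22 mm wide; open, the fingers measure 114 mm over their backs; the gripper's body (76 mm by 85 mm) begins 54 mm behind the grasp point. The pads swing forward as they close: fully open they stand 13 mm farther back than shut.
Start: joints at [1.06, 0.053, 1.613, -0, 1.476, -0.119], TCP at [0.239, 0.578, 0.231] pointing down, gripper open.
Joint ranges: [-3.01, 3.01], [-1.01, 2.22], [0.06, 2.58], [-1.02, 4.17], [0.09, 2.62], [-3.14, 3.14]. Speed limits (rad/s): [2.57, 2.57, 3.14, 3.14, 3.14, 3.14].

### API

Orientations are given as a 3x3 rotation matrix whose columns are the frame's x, y, z axes.
In Python, from workcell import bot gives the robot as it stands.
- The arm moves only by the shell command python3 -m inch 'ROWS' [OPENING] [FORCE]. ROWS is JSON, a list of rows, each a list of 6 numbers: the shift along the world's x, y, z in cm, then the turn, a rotation vector about the world's x, y, z in degrees. In form: [[dx, dy, dz, rx, ry, rz], ...]. A call has 1 to 5 rows; each row is the pose to reach, as a shift and turn from the pose commanded when the call began; what a row does not reach only later rows make up. A row lasts 1/12 s, in which the tool goes at most 41.7 mm and 7.16 degrees, less where a joint would pass 70% of its speed; a pose out of reach is approached as far as the arm can. A call with a gripper value outside its range is refused whole. OPENING is the opening, from -1 (shut) to 1 (fully open), set as the call begins (- or left out, the last holds). The fingers move at their own pace and stop on an object; FORCE is the grip in N (left out, the last holds). Time passes only in rows, so rows that repeat a pose let the fingers close. It gives the time, the measured TCP pose, the force and the opening at its end, in the units of the state.
- bot.sense(): the state, without advancing time (a new reading comes with each control period).
- bot.grab_frame(name): name is "scene" or "top"; returns a dict with "pixels" (480x640x3 uint8, red, green, blue), "intrinsics" (3x3 intrinsics, pixels), "D" ([k1, k2, p1, p2, k3] as OpenCV has them; the pictures are not rectified), "cam_to_world" (4x4, takes a point from camera to world coordinates). Camera axes: x right, y down, z forward; pixel columns grow to the right and rows downward; lengths in m; the calibration is good to about 2 mm. A picture is of the moment at which its call begins. There is no depth.
- bot.sign_off(): hands the job in, once; it reports no verdict.
Trained networks look in a picture, given as the dict that the camera call returned (one of the last four; its "shot" number tells which), for a name from the list of things; names that differ only in an ending like _2 or _b are one class to them, and where a whole thing is asked for, a point or a joint stands for the part that bears it (a point fixed in the world has none). Each returns a list of dicts, best first, with "conf" (0 to 1); they miss things now and then, are a little off and sometimes report something else, mostly with a low value. They report only what shows in the picture. A call takes as long as a camera call. They do not tell look-alikes from the thing itself.
- bot.find_in(picture, thing): "bbox" ([left, top, right, bottom] in pixels, round what is visible of it).
The state is a dict: "clock": time; "joint_pos": joint angles; "qd": joint speeds; "joint_torque": joint torques, N m; "eef_pos": TCP position; "orientation": TCP orientation; "contact_force": force on the tool from outside, world axes, zero at the start; "torque": the same for the moment, N m; "gripper_width": finger opening in m.
Only numpy, scipy, OpenCV 4.12 (cv2) and the standard library are available. Lean on these libraries where they do the work, as an engineer would, in place of code of your own. Each camera call takes 0.05 s, during which the arm holds its last target. There are 200 camera calls.

### The job

Stand the T-joint weld coupon upright on the floor of the pass-through hatch's chamber, then slide the outer (amber roof) door fully shut, and only after that slide the inner (blue) door fully open so the inspector on the far side can take the coupon. The two doors must never be open at the same time, and the outer door stays shut at the end.

Things in the scene. Friction and masses are not known exactly. Their poses are not given: they have to be found in the camera images.
- tee_center (a point): Centre of the T-joint coupon, 30 mm above its underside. Loose, bare steel, brass-coloured weld beads, about 450 g: base plate 80 (x) x 50 (y) x 8 mm, one upright web 80 (x) x 8 (y) mm along the base's middle, 60 mm tall overall. z up; x along the web; grip the web across y in its upper half. Look-alikes: an L (web along the base's edge) and a round tube on a square plate.
- hatch: Fixed grey hatch, may be turned a little. Origin at table level under the chamber's centre; x away from the robot, y left, z up. Chamber open at the top: inside x -75 to 80, y -80 to 80 mm, white floor at z = 8 mm, walls to z = 78 mm (front one 87). A closed louvred filter box 78 mm high goes on from y = 80 to 255 mm; both doors slide towards it (+y) to open.
- outer_door (a joint): Outer door slide, m: 0 shut, 0.165 fully open, along the hatch's +y. Dark amber roof plate with yellow ends, 154 x 170 mm, top at z = 86 mm; starts open. Orange upright fin handle 26 (x) x 14 (y) mm, z = 86 to 124 mm, its centre at x = -30 mm, y = joint value in the hatch's frame. 1.5 N friction, stays where left, stops at both ends.
- inner_door (a joint): Inner door slide, m: 0 shut, 0.165 fully open, along the hatch's +y. Blue upright panel on the chamber's far side (x = 80 to 86 mm, 170 mm wide, top z = 87 mm); starts shut. Blue upright fin handle 26 (x) x 14 (y) mm on its top edge, z = 87 to 124 mm, its centre at x = 87 mm, y = joint value in the hatch's frame. 1.5 N friction, stays where left, stops at both ends.
Mind the look-alikes: they are no part of the job. Leave any purple look-alike of the part that bears tee_center alone.

How it is judged:
On the way, in this order (a step that is already met when the one before it is completed fails the run):
1. the T coupon stands upright on the chamber floor (x of tee_center in the frame of hatch between -0.075 and 0.078 m and y of tee_center in the frame of hatch between -0.08 and 0.08 m and z of tee_center in the frame of hatch between 0.03 and 0.046 m and angle between tee_center's own z axis and vertical below 0.17 rad and value of joint outer_door above 0.05 m), for 0.2 s.
2. the outer door is shut with the T coupon inside and the inner door still shut (x of tee_center in the frame of hatch between -0.075 and 0.078 m and y of tee_center in the frame of hatch between -0.08 and 0.08 m and z of tee_center in the frame of hatch between 0.03 and 0.046 m and angle between tee_center's own z axis and vertical below 0.17 rad and value of joint outer_door below 0.012 m and value of joint inner_door below 0.015 m), for 0.2 s.
At the end, for the whole second after the job is handed in: The T coupon stands upright (within 10 degrees) on the chamber floor (centre inside the chamber walls, height within 8 mm of resting), the outer door is shut to within 12 mm, and the inner door is open to within 15 mm of its full 165 mm (x of tee_center in the frame of hatch between -0.075 and 0.078 m and y of tee_center in the frame of hatch between -0.08 and 0.08 m and z of tee_center in the frame of hatch between 0.03 and 0.046 m and angle between tee_center's own z axis and vertical below 0.17 rad and value of joint outer_door below 0.012 m and value of joint inner_door above 0.15 m); the robot touches nothing.
It fails at once if both doors open at once (each more than 15 mm) (value of joint each of outer_door, inner_door above 0.015 m).
It also fails if it takes over 69 s, if anything falls off the work surface, if the arm or the gripper's body presses on something with over 40 N, if the wrist force passes 120 N, or if a joint passes its speed limit or range.

## Working session

There is one attempt and no reset: what is moved stays moved. The work goes in short steps, Python scripts to look and compute and a shell command to move; the robot and the scene stay as the last step left them, time stands still between calls to the robot, and variables do not carry over. Pictures are saved under pics/ and viewed, about 8 in all and at most 12, crops included, and the job is handed in when it is done.

```bash
ls; mkdir -p pics
cat > h.py <<'E'
import cv2, numpy as np
from workcell import bot
def shot(n,name=None):
    p=bot.grab_frame(n)
    if name: cv2.imwrite('pics/'+name,p['pixels'][:,:,::-1])
    return p
def ray(p,uv):
    K=np.array(p['intrinsics']);D=np.array(p['D']);T=np.array(p['cam_to_world'])
    q=cv2.undistortPoints(np.array([[uv]],float),K,D)[0,0]
    return T[:3,3],T[:3,:3]@np.array([q[0],q[1],1.])
def at(p,uv,z):
    o,d=ray(p,uv);return o+d*(z-o[2])/d[2]
def proj(p,X):
    T=np.linalg.inv(np.array(p['cam_to_world']));X=np.atleast_2d(X)
    return cv2.projectPoints(X.astype(float),cv2.Rodrigues(T[:3,:3])[0],T[:3,3],np.array(p['intrinsics']),np.array(p['D']))[0][:,0]
E
python3 - <<'E'
from h import *
for n in('scene','top'):
    p=shot(n,n+'0.png');print(n,np.round(p['cam_to_world'],3).tolist())
    for t in('tee_center','hatch','outer_door','inner_door'):
        print(t,[(np.round(d['bbox']).tolist(),round(d['conf'],2)) for d in bot.find_in(p,t)])
print(bot.sense(),bot.hold_point_z)
E
```

```text
pics
scene [[0.169, 0.694, -0.7, 1.006], [0.986, -0.117, 0.122, -0.212], [0.003, -0.71, -0.704, 0.603], [0.0, 0.0, 0.0, 1.0]]
tee_center [([198.0, 189.0, 230.0, 241.0], 0.75), ([259.0, 174.0, 292.0, 222.0], 0.67), ([248.0, 223.0, 282.0, 276.0], 0.56), ([338.0, 178.0, 566.0, 298.0], 0.54)]
hatch [([341.0, 176.0, 566.0, 300.0], 0.9)]
outer_door [([435.0, 180.0, 560.0, 252.0], 0.82)]
inner_door [([364.0, 233.0, 477.0, 290.0], 0.97), ([341.0, 177.0, 564.0, 300.0], 0.43)]
top [[-0.018, -0.999, 0.046, 0.426], [-1.0, 0.019, 0.0, -0.135], [-0.001, -0.046, -0.999, 0.833], [0.0, 0.0, 0.0, 1.0]]
tee_center [([350.0, 232.0, 377.0, 282.0], 0.97), ([326.0, 295.0, 362.0, 349.0], 0.75), ([394.0, 286.0, 427.0, 336.0], 0.67)]
hatch [([72.0, 177.0, 283.0, 294.0], 0.58)]
outer_door [([77.0, 193.0, 179.0, 285.0], 0.94)]
inner_door [([174.0, 174.0, 273.0, 196.0], 0.68)]
{'clock': 0.5, 'joint_pos': array([ 1.05998598e+00,  5.27329463e-02,  1.61296164e+00,  1.72422938e-05,
        1.47601668e+00, -1.19002450e-01]), 'qd': array([-0.00015164, -0.00065813, -0.0007234 ,  0.0004635 , -0.00047527,
        0.00069441]), 'joint_torque': array([-1.43900579e-04, -3.93217528e+01, -3.70027435e+01, -1.32018372e-04,
        1.36138075e-03,  1.62563595e-05]), 'eef_pos': array([0.23863464, 0.57759553, 0.23124626]), 'orientation': array([[-7.29604751e-05,  3.81861440e-01,  9.24219582e-01],
       [-9.50778385e-05,  9.24219577e-01, -3.81861446e-01],
       [-9.99999993e-01, -1.15733593e-04, -3.11249391e-05]]), 'contact_force': array([ 0.8583235 ,  0.08814606, -0.26745581]), 'torque': array([-0.01512986,  0.03098933,  0.00852235]), 'gripper_width': 0.08503837548551728} 0.0187
```

View pics/top0.png

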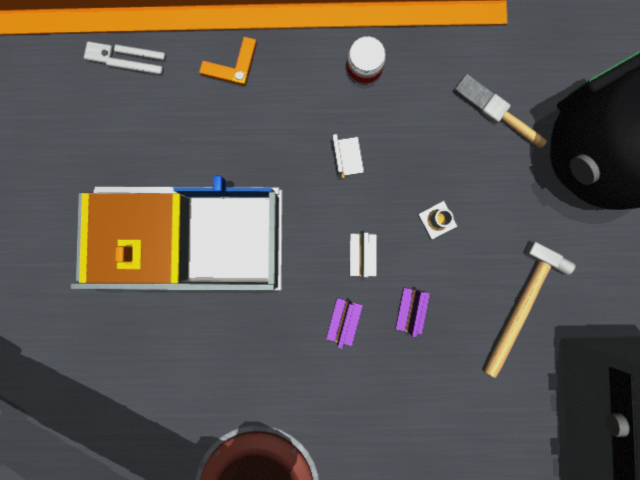

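View pics/scene0.png

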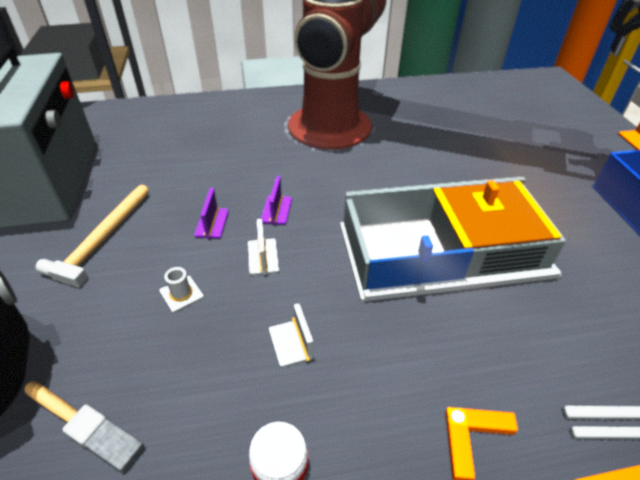

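Top view: candidates are the bare steel T (363,255), the L (348,155), the tube (438,220), and two purple ones (345,323) and (413,312). Only the one at (363,255) is bare steel with its web in the middle of the base. I'll check that in an enlarged crop, with the hatch next to it.

Run:
```python
from h import *
p=shot('top');I=p['pixels'][:,:,::-1]
a=cv2.resize(I[222:292,330:400],(560,560),interpolation=cv2.INTER_CUBIC)
b=cv2.resize(I[170:300,65:295],None,fx=3.4,fy=3.4,interpolation=cv2.INTER_CUBIC)
cv2.imwrite('pics/crop1.png',a)
cv2.imwrite('pics/crop2.png',b)
hsv=cv2.cvtColor(p['pixels'],cv2.COLOR_RGB2HSV)
# bright mask of the coupon
m=((hsv[...,2]>120)&(hsv[...,1]<90)).astype(np.uint8);m[:225]=0;m[290:]=0;m[:,:340]=0;m[:,385:]=0
c=max(cv2.findContours(m,0,2)[0],key=cv2.contourArea);print(cv2.minAreaRect(c))
for u in [(351,234),(377,234),(350,276),(377,276)]: print(u,at(p,u,.008).round(4))
```

```text
((370.0, 254.5), (45.0, 12.0), 90.0)
(351, 234) [ 0.4729 -0.1862  0.008 ]
(377, 234) [ 0.4719 -0.2355  0.008 ]
(350, 276) [ 0.3935 -0.1826  0.008 ]
(377, 276) [ 0.3925 -0.2336  0.008 ]
```

View pics/crop1.png

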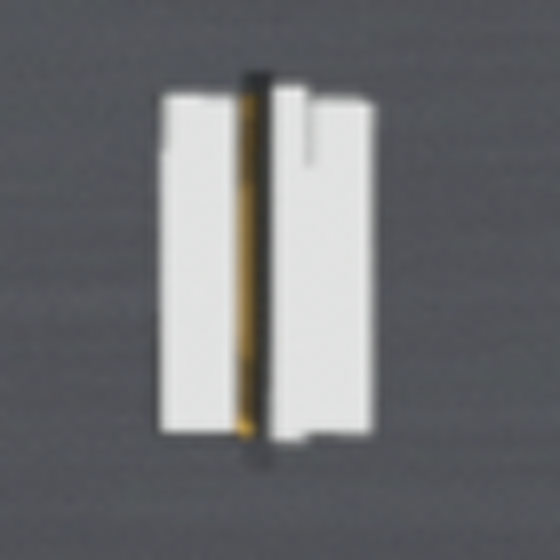

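View pics/crop2.png

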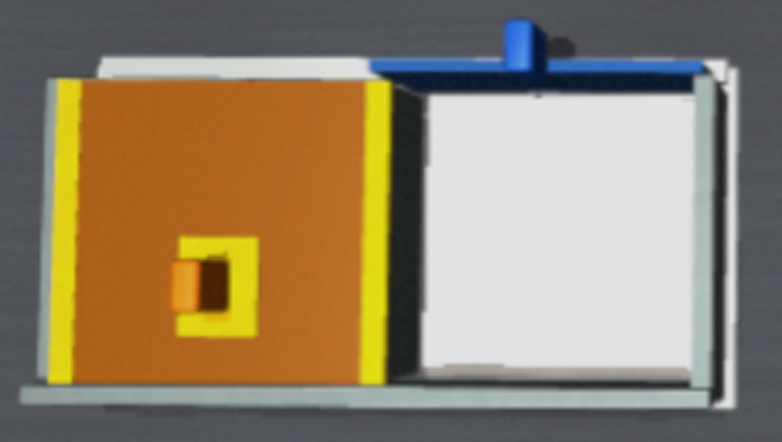

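The crop confirms it: the web runs down the middle of the base (T) and the plate is bare steel. Base corners are at about (350,234) and (377,276), and the web top is at about column 366. In the hatch crop, the outer fin top is at full-picture (119.7,253.8) and the blue fin top is at about (217,183).

Run:
```python
from h import *
p=shot('top')
g=lambda x,y,z:at(p,((x+.5)/3.4+65-.5,(y+.5)/3.4+170-.5),z)
A=g(186,285,.124)[:2];B=g(518,45,.124)[:2]
d=A-B; l=np.array([-.117,.165])
yaw=np.arctan2(d[1],d[0])-np.arctan2(l[1],l[0]);print(A,B,np.hypot(*d),np.hypot(*l),np.degrees(yaw))
R=np.array([[np.cos(yaw),-np.sin(yaw)],[np.sin(yaw),np.cos(yaw)]])
O=(A+B)/2-R@np.array([.0285,.0825]);print('O',O)
for c in [(52,78),(392,80),(48,383),(385,384)]: w=g(*c,.086)[:2];print('roof',w.round(4),(R.T@(w-O)).round(4))
for c in [(694,95),(692,372)]: w=g(*c,.008)[:2];print('floor',w.round(4),(R.T@(w-O)).round(4))
for c in [(713,76),(710,388)]: w=g(*c,.078)[:2];print('wall',w.round(4),(R.T@(w-O)).round(4))
h=lambda x,y,z:at(p,((x+.5)/8+330-.5,(y+.5)/8+222-.5),z)
for c in [(162,95),(373,101),(161,432),(374,432)]: print('T',h(*c,.008).round(4))
for c in [(288,87),(290,440)]: print('Tw',h(*c,.06).round(4))
```

```text
[0.44145772 0.19951183] [0.55432608 0.03907665] 0.19615991541923392 0.20227209397245088 -0.21319173926620621
O [0.46908512 0.03690086]
roof [0.549  0.2864] [0.079  0.2498]
roof [0.5445 0.1126] [0.0752 0.076 ]
roof [0.3941 0.2873] [-0.0759  0.2501]
roof [0.3906 0.1167] [-0.0788  0.0795]
floor [ 0.5452 -0.031 ] [ 0.0764 -0.0676]
floor [ 0.3905 -0.028 ] [-0.0783 -0.0651]
wall [ 0.5447 -0.0497] [ 0.076  -0.0863]
wall [ 0.3853 -0.0461] [-0.0835 -0.0833]
T [ 0.474  -0.1839  0.008 ]
T [ 0.4716 -0.2339  0.008 ]
T [ 0.3943 -0.182   0.008 ]
T [ 0.3934 -0.2323  0.008 ]
Tw [ 0.4722 -0.2089  0.06  ]
Tw [ 0.394  -0.2075  0.06  ]
```

```bash
python3 -m inch '[[0.97,-3.9,0,0,0,5],[1.94,-7.8,0,0,0,10],[2.91,-11.7,0,0,0,15],[3.88,-15.6,0,0,0,20],[4.85,-19.5,0,0,0,21.5]]' 0.3 40
python3 -m inch '[[0.97,-3.9,0,0,0,0],[1.94,-7.8,0,0,0,0],[2.91,-11.7,0,0,0,0],[3.88,-15.6,0,0,0,0],[4.85,-19.5,0,0,0,0]]'
python3 -m inch '[[0.97,-3.9,0,0,0,0],[1.94,-7.8,0,0,0,0],[2.91,-11.7,0,0,0,0],[3.88,-15.6,0,0,0,0],[4.85,-19.5,0,0,0,0]]'
python3 -m inch '[[0.97,-3.9,-2,0,0,0],[1.94,-7.8,-4,0,0,0],[2.91,-11.7,-6,0,0,0],[3.88,-15.6,-8,0,0,0],[4.85,-19.5,-8,0,0,0]]'
python3 -m inch '[[0,0,0,0,0,0],[0,0,0,0,0,0]]'
python3 - <<'E'
from h import *
p=shot('scene','s1.png')
X=[.4331,-.208,.06];print(proj(p,X))
s=bot.sense();print(s['eef_pos'],s['orientation'].round(3).tolist())
I=p['pixels'][:,:,::-1][140:300,150:350];cv2.imwrite('pics/s1c.png',cv2.resize(I,None,fx=3.5,fy=3.5,interpolation=cv2.INTER_CUBIC))
E
```

```text
clock: 1.02
eef_pos: [0.2872, 0.381, 0.2313]
orientation: [[0.0, 0.012, 1.0], [0.0, 1.0, -0.012], [-1.0, 0.0, 0.0]]
contact_force: [1.6, -0.4, -0.1]
gripper_width: 0.0558
clock: 1.43
eef_pos: [0.3356, 0.186, 0.2316]
orientation: [[0.001, 0.016, 1.0], [0.0, 1.0, -0.016], [-1.0, 0.0, 0.001]]
contact_force: [1.8, -0.3, 0.2]
gripper_width: 0.0555
clock: 1.85
eef_pos: [0.3842, -0.0094, 0.2318]
orientation: [[0.002, 0.017, 1.0], [-0.0, 1.0, -0.017], [-1.0, -0.0, 0.002]]
contact_force: [0.3, 0.8, 0.2]
gripper_width: 0.0555
clock: 2.27
eef_pos: [0.4285, -0.1931, 0.1491]
orientation: [[-0.004, 0.017, 1.0], [0.003, 1.0, -0.017], [-1.0, 0.003, -0.004]]
contact_force: [1.1, 1.4, 0.0]
gripper_width: 0.0555
clock: 2.43
eef_pos: [0.4298, -0.1938, 0.1516]
orientation: [[-0.002, 0.02, 1.0], [0.001, 1.0, -0.02], [-1.0, 0.001, -0.002]]
contact_force: [0.5, 0.0, 1.4]
gripper_width: 0.0555
[[260.18978212 233.80800418]]
[ 0.42996733 -0.19277888  0.15219346] [[-0.001, 0.018, 1.0], [0.001, 1.0, -0.018], [-1.0, 0.001, -0.001]]
```

View pics/s1c.png

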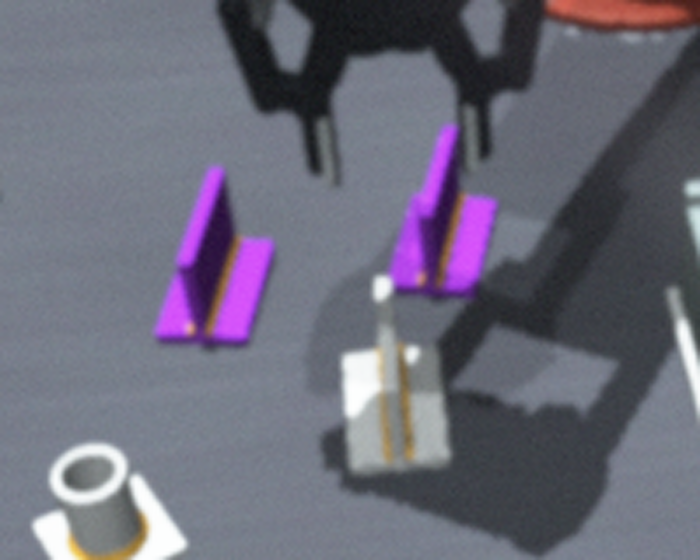

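The crop shows the T directly ahead of the gripper, its web top at crop (385,310). That agrees with the projected (386,328). The purple parts are clear of it.

```bash
python3 -m inch '[[0.3,-1.5,0,0,0,0],[0.3,-1.5,-3,0,0,0],[0.3,-1.5,-6,0,0,0],[0.3,-1.5,-9,0,0,0],[0.3,-1.5,-11,0,0,0]]'
python3 -m inch '[[0,0,-1.1,0,0,0],[0,0,-1.1,0,0,0],[0,0,-1.1,0,0,0]]'
python3 -m inch '[[0,0,0,0,0,0],[0,0,0,0,0,0],[0,0,0,0,0,0],[0,0,0,0,0,0],[0,0,0,0,0,0]]' -1 50
python3 -m inch '[[0,0,0,0,0,0],[0,0,0,0,0,0],[0,0,1,0,0,0],[0,0,2,0,0,0],[0,0,3,0,0,0]]'
```

```text
clock: 2.9
eef_pos: [0.4326, -0.2062, 0.0407]
orientation: [[-0.001, 0.015, 1.0], [0.0, 1.0, -0.015], [-1.0, 0.0, -0.001]]
contact_force: [-0.9, 0.2, -0.6]
gripper_width: 0.0554
clock: 3.15
eef_pos: [0.4337, -0.2072, 0.0322]
orientation: [[0.001, 0.016, 1.0], [-0.001, 1.0, -0.016], [-1.0, -0.001, 0.001]]
contact_force: [-0.0, -0.8, -0.1]
gripper_width: 0.0553
clock: 3.57
eef_pos: [0.434, -0.208, 0.0327]
orientation: [[0.002, 0.016, 1.0], [-0.001, 1.0, -0.016], [-1.0, -0.001, 0.002]]
contact_force: [-0.6, 0.1, 4.4]
gripper_width: 0.0071
clock: 3.98
eef_pos: [0.4324, -0.2068, 0.0614]
orientation: [[-0.002, 0.017, 1.0], [0.001, 1.0, -0.017], [-1.0, 0.001, -0.002]]
contact_force: [-0.8, 0.7, -3.5]
gripper_width: 0.0073
```

```bash
python3 -m inch '[[0,0,3,0,0,0],[0,0,6,0,0,0],[0,0,9,0,0,0],[0,0,11,0,0,0],[0.4,3,11,0,0,0]]'
python3 -m inch '[[0.4,4,0,0,0,0],[0.8,8,0,0,0,0],[1.2,12,0,0,0,0],[1.6,16,0,0,0,0],[2,19,0,0,0,0]]'
python3 -m inch '[[0.4,2.4,0,0,0,0],[0.4,2.4,0,0,0,0],[0.4,2.4,0,0,0,0]]'
python3 - <<'E'
from h import *
p=shot('scene','s2.png');shot('top','t2.png')
s=bot.sense();print(s['eef_pos'],s['gripper_width'])
E
```

```text
clock: 4.4
eef_pos: [0.4398, -0.182, 0.1787]
orientation: [[0.01, 0.021, 1.0], [-0.009, 1.0, -0.021], [-1.0, -0.009, 0.01]]
contact_force: [1.1, -0.6, -3.6]
gripper_width: 0.0072
clock: 4.82
eef_pos: [0.4565, 0.0154, 0.1719]
orientation: [[0.0, 0.015, 1.0], [0.001, 1.0, -0.015], [-1.0, 0.001, 0.0]]
contact_force: [0.8, -0.8, -3.9]
gripper_width: 0.007
clock: 5.07
eef_pos: [0.4608, 0.0377, 0.1717]
orientation: [[-0.0, 0.014, 1.0], [-0.0, 1.0, -0.014], [-1.0, -0.0, -0.0]]
contact_force: [-0.3, -0.4, -4.6]
gripper_width: 0.0075
[0.46091043 0.03624774 0.17159095] 0.007139397221695995
```

View pics/s2.png

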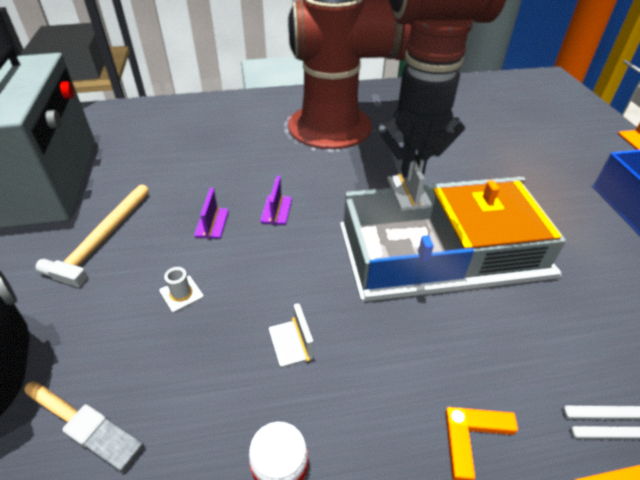

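The T hangs upright over the chamber at about (410,190), and nothing else has moved. Lowering it now.

```bash
python3 -m inch '[[0,0,-3,0,0,0],[0,0,-6,0,0,0],[0,0,-9,0,0,0],[0,0,-11,0,0,0],[0,0,-12,0,0,0]]'
python3 -m inch '[[0,0,-0.3,0,0,0],[0,0,-0.6,0,0,0],[0,0,-0.9,0,0,0],[0,0,-1.0,0,0,0],[0,0,-1.0,0,0,0]]'
```

```text
clock: 5.58
eef_pos: [0.4585, 0.0356, 0.0481]
orientation: [[-0.006, 0.019, 1.0], [0.0, 1.0, -0.019], [-1.0, 0.0, -0.006]]
contact_force: [-1.1, 0.5, -3.0]
gripper_width: 0.0074
clock: 6.0
eef_pos: [0.4621, 0.0365, 0.0426]
orientation: [[0.002, 0.017, 1.0], [-0.0, 1.0, -0.017], [-1.0, -0.0, 0.002]]
contact_force: [-0.3, 0.3, -3.5]
gripper_width: 0.0068
```

```bash
python3 -m inch '[[0,0,-0.1,0,0,0],[0,0,-0.2,0,0,0],[0,0,-0.25,0,0,0],[0,0,-0.25,0,0,0]]'
python3 -m inch '[[0,0,0,0,0,0],[0,0,0,0,0,0],[0,0,0,0,0,0],[0,0,0,0,0,0]]' -0.3
python3 -m inch '[[0,0,1,0,0,0],[0,0,4,0,0,0],[0,0,8,0,0,0],[0,0,12,0,0,0],[0,0,15,0,0,0]]'
python3 - <<'E'
from h import *
p=shot('scene');s=bot.sense();print(s['eef_pos'],s['contact_force'])
I=p['pixels'][:,:,::-1][120:310,330:580];cv2.imwrite('pics/s3.png',cv2.resize(I,None,fx=3,fy=3,interpolation=cv2.INTER_CUBIC))
E
```

```text
clock: 6.33
eef_pos: [0.462, 0.0365, 0.0407]
orientation: [[0.001, 0.016, 1.0], [-0.0, 1.0, -0.016], [-1.0, -0.0, 0.001]]
contact_force: [-3.9, 0.5, 5.5]
gripper_width: 0.0071
clock: 6.67
eef_pos: [0.4614, 0.0367, 0.0391]
orientation: [[0.001, 0.016, 1.0], [0.0, 1.0, -0.016], [-1.0, 0.0, 0.001]]
contact_force: [-0.4, 0.4, 0.5]
gripper_width: 0.0298
clock: 7.08
eef_pos: [0.4619, 0.0366, 0.1932]
orientation: [[0.004, 0.016, 1.0], [-0.0, 1.0, -0.016], [-1.0, -0.0, 0.004]]
contact_force: [0.4, -0.1, 0.4]
gripper_width: 0.0299
[0.46537478 0.03639077 0.19994583] [ 2.74114228 -0.13582182  4.51916605]
```

View pics/s3.png

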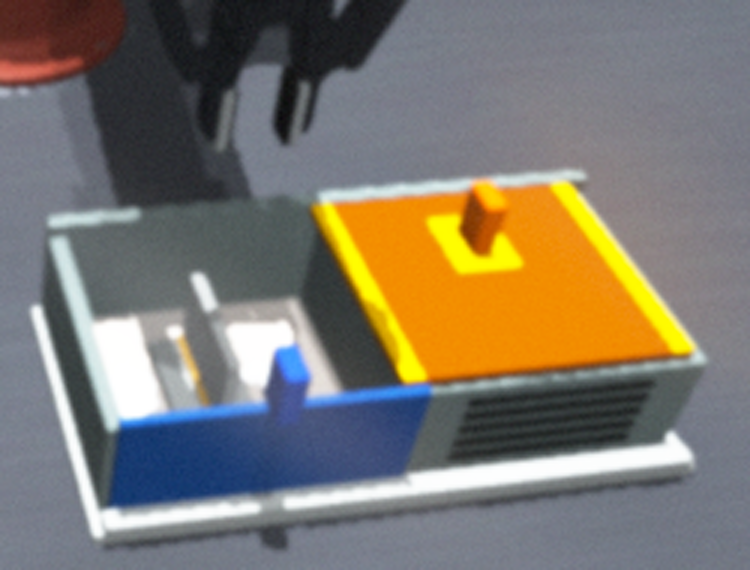

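The T stands upright in the chamber, its web top at crop (205,290), clear of every wall. Next is the orange fin, at about (0.441, 0.200).

```bash
python3 -m inch '[[-0.5,4,0,0,0,0],[-1,8,0,0,0,0],[-1.5,12,0,0,0,0],[-2.1,15.5,0,0,0,0],[-2.1,16.4,0,0,0,0]]' 0.1 25
python3 -m inch '[[0,0,-2,0,0,0],[0,0,-4,0,0,0],[0,0,-6,0,0,0],[0,0,-6,0,0,0],[0,0,-6,0,0,0]]'
```

```text
clock: 7.55
eef_pos: [0.4389, 0.2044, 0.1895]
orientation: [[0.0, 0.012, 1.0], [0.002, 1.0, -0.012], [-1.0, 0.002, 0.0]]
contact_force: [-0.2, -0.7, -0.6]
gripper_width: 0.0471
clock: 7.97
eef_pos: [0.4394, 0.2001, 0.1281]
orientation: [[-0.003, 0.017, 1.0], [-0.001, 1.0, -0.017], [-1.0, -0.001, -0.003]]
contact_force: [0.9, -0.9, 0.7]
gripper_width: 0.0469
```

```bash
python3 -m inch '[[0,0,-1.5,0,0,0],[0,0,-2.5,0,0,0],[0,0,-3.3,0,0,0],[0,0,-3.3,0,0,0]]'
python3 -m inch '[[0,0,0,0,0,0],[0,0,0,0,0,0],[0,0,0,0,0,0],[0,0,0,0,0,0]]' -1 25
```

```text
clock: 8.3
eef_pos: [0.4394, 0.2002, 0.0948]
orientation: [[-0.002, 0.017, 1.0], [-0.001, 1.0, -0.017], [-1.0, -0.001, -0.002]]
contact_force: [-0.8, -0.6, -0.2]
gripper_width: 0.0471
clock: 8.63
eef_pos: [0.4407, 0.2008, 0.0969]
orientation: [[0.001, 0.017, 1.0], [0.0, 1.0, -0.017], [-1.0, 0.0, 0.001]]
contact_force: [-0.0, -0.2, 2.1]
gripper_width: 0.0135
```

```bash
python3 -m inch '[[-0.04,-2,0,0,0,0],[-0.1,-5,0,0,0,0],[-0.16,-8,0,0,0,0],[-0.2,-11,0,0,0,0],[-0.26,-13.5,0,0,0,0]]'
python3 -m inch '[[-0.02,-1,0,0,0,0],[-0.04,-2,0,0,0,0],[-0.06,-2.5,0,0,0,0],[-0.06,-3.0,0,0,0,0],[-0.06,-3.0,0,0,0,0]]'
```

```text
clock: 9.05
eef_pos: [0.4375, 0.0648, 0.097]
orientation: [[0.0, 0.017, 1.0], [0.001, 1.0, -0.017], [-1.0, 0.001, 0.0]]
contact_force: [-1.0, 2.7, 3.7]
gripper_width: 0.0134
clock: 9.47
eef_pos: [0.4369, 0.0421, 0.0969]
orientation: [[-0.0, 0.018, 1.0], [0.017, 1.0, -0.018], [-1.0, 0.017, -0.0]]
contact_force: [-3.5, 27.8, 6.4]
gripper_width: 0.0136
```

```bash
python3 -m inch '[[0,0.3,0,0,0,0],[0,0.5,0,0,0,0],[0,0.5,0,0,0,0]]'
python3 -m inch '[[0,0,0,0,0,0],[0,0,0,0,0,0],[0,0,0,0,0,0]]' -0.1
python3 -m inch '[[0,0,2,0,0,0],[0,0,5,0,0,0],[0,0,8,0,0,0],[-1,0,8,0,0,0]]'
python3 - <<'E'
from h import *
p=shot('scene');s=bot.sense();print(s['eef_pos'],s['contact_force'])
I=p['pixels'][:,:,::-1][120:310,330:580];cv2.imwrite('pics/s4.png',cv2.resize(I,None,fx=3.2,fy=3.1,interpolation=cv2.INTER_CUBIC))
E
```

```text
clock: 9.72
eef_pos: [0.4368, 0.0422, 0.0968]
orientation: [[-0.001, 0.016, 1.0], [0.002, 1.0, -0.016], [-1.0, 0.002, -0.001]]
contact_force: [-4.7, 4.6, 5.5]
gripper_width: 0.0137
clock: 9.97
eef_pos: [0.4371, 0.0407, 0.0959]
orientation: [[0.0, 0.016, 1.0], [-0.0, 1.0, -0.016], [-1.0, -0.0, 0.0]]
contact_force: [-1.0, -0.9, -0.5]
gripper_width: 0.0385
clock: 10.3
eef_pos: [0.4313, 0.0402, 0.1829]
orientation: [[0.012, 0.017, 1.0], [-0.001, 1.0, -0.017], [-1.0, -0.001, 0.012]]
contact_force: [0.9, -0.1, 0.9]
gripper_width: 0.0385
[0.42834058 0.04042639 0.17992435] [ 1.17281312  1.1760637  -1.11800016]
```

View pics/s4.png

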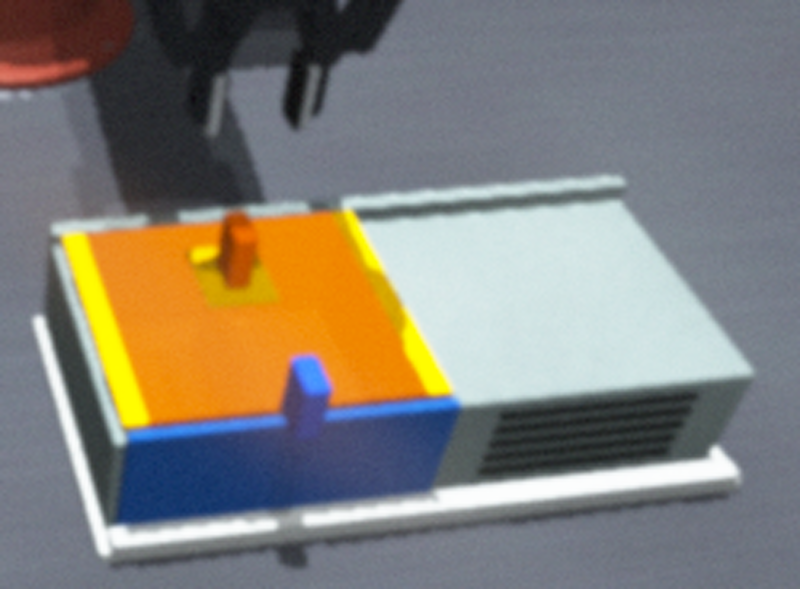

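The roof's edges line up with the blue panel's at both ends (crop (128,430) and (455,400)), and I felt the stop at 28 N. The fin is at y≈0.042, against 0.041 expected, so the outer door is shut. Now the blue fin at (0.554, 0.039).

```bash
python3 -m inch '[[3.5,0,0,0,0,0],[7,0,0,0,0,0],[10.5,-0.1,0,0,0,0],[12.6,-0.1,0,0,0,0],[12.6,-0.1,0,0,0,0]]' 0 25
python3 -m inch '[[0,0,-2,0,0,0],[0,0,-4,0,0,0],[0,0,-5,0,0,0],[0,0,-5,0,0,0],[0,0,-5,0,0,0]]'
python3 - <<'E'
from h import *
p=shot('scene');s=bot.sense();print(s['eef_pos'],s['contact_force'])
I=p['pixels'][:,:,::-1][120:310,330:580];cv2.imwrite('pics/s5.png',cv2.resize(I,None,fx=3.2,fy=3.1,interpolation=cv2.INTER_CUBIC))
E
```

```text
clock: 10.77
eef_pos: [0.5555, 0.0392, 0.1745]
orientation: [[-0.001, 0.017, 1.0], [-0.0, 1.0, -0.017], [-1.0, -0.0, -0.001]]
contact_force: [-0.8, 0.3, 0.4]
gripper_width: 0.0426
clock: 11.18
eef_pos: [0.5519, 0.0397, 0.125]
orientation: [[-0.002, 0.017, 1.0], [0.0, 1.0, -0.017], [-1.0, 0.0, -0.002]]
contact_force: [-0.1, -0.4, -0.1]
gripper_width: 0.0424
[0.55285546 0.03960154 0.1262881 ] [-0.17305216  0.55066455  0.76042179]
```

View pics/s5.png

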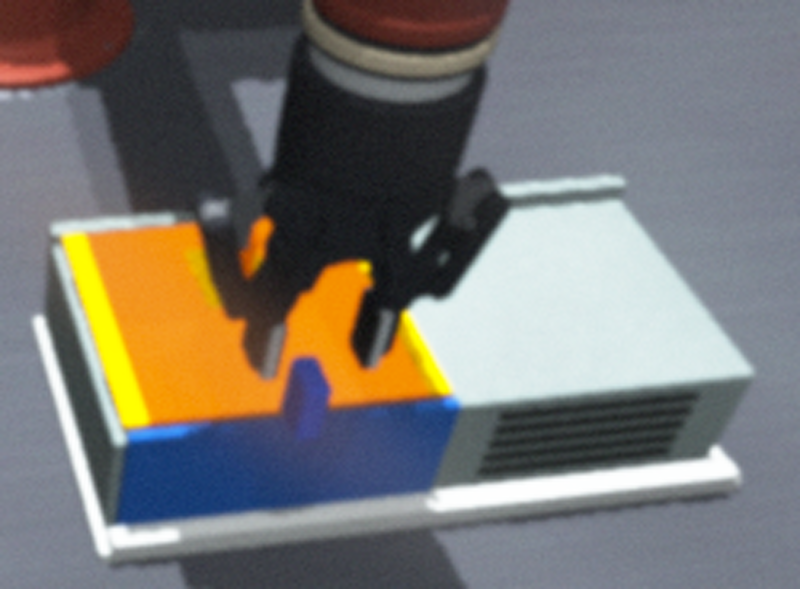

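The open jaws straddle the blue fin at crop (308,375), with the tips at (270,372) and (372,362). Lowering and gripping.

```bash
python3 -m inch '[[0,0,-1.5,0,0,0],[0,0,-2.5,0,0,0],[0,0,-2.9,0,0,0],[0,0,-2.9,0,0,0]]'
python3 -m inch '[[0,0,0,0,0,0],[0,0,0,0,0,0],[0,0,0,0,0,0],[0,0,0,0,0,0]]' -1 25
```

```text
clock: 11.57
eef_pos: [0.5522, 0.0397, 0.0961]
orientation: [[-0.002, 0.017, 1.0], [0.0, 1.0, -0.017], [-1.0, 0.0, -0.002]]
contact_force: [0.4, 0.3, -0.5]
gripper_width: 0.0428
clock: 11.9
eef_pos: [0.5535, 0.0396, 0.0979]
orientation: [[0.001, 0.017, 1.0], [-0.0, 1.0, -0.017], [-1.0, 0.0, 0.001]]
contact_force: [-1.0, 0.3, 2.2]
gripper_width: 0.0134
```

```bash
python3 -m inch '[[0.04,2,0,0,0,0],[0.1,5,0,0,0,0],[0.16,8,0,0,0,0],[0.2,11,0,0,0,0],[0.26,13.5,0,0,0,0]]'
python3 -m inch '[[0.02,1,0,0,0,0],[0.04,2,0,0,0,0],[0.06,2.5,0,0,0,0],[0.06,3.0,0,0,0,0],[0.06,3.0,0,0,0,0]]'
```

```text
clock: 12.32
eef_pos: [0.5568, 0.1757, 0.0979]
orientation: [[0.004, 0.017, 1.0], [-0.001, 1.0, -0.017], [-1.0, -0.001, 0.004]]
contact_force: [4.8, -3.3, 0.2]
gripper_width: 0.0136
clock: 12.73
eef_pos: [0.5575, 0.2043, 0.0979]
orientation: [[0.003, 0.017, 1.0], [-0.0, 1.0, -0.017], [-1.0, -0.0, 0.003]]
contact_force: [5.3, -0.1, 0.3]
gripper_width: 0.0133
```

```bash
python3 -m inch '[[0,0,0,0,0,0],[0,0,0,0,0,0],[0,0,0,0,0,0]]' -0.1
python3 -m inch '[[0,0,2,0,0,0],[0,0,5,0,0,0],[0,0,8,0,0,0],[-2,2,11,0,0,0],[-5,5,13,0,0,0]]'
python3 -m inch '[[-3,3,0,0,0,0],[-6,6,0,0,0,0],[-8,8,0,0,0,0],[-8,8,0,0,0,0]]'
python3 - <<'E'
from h import *
p=shot('scene');s=bot.sense();print(s['clock'],s['eef_pos'],s['contact_force'])
I=p['pixels'][:,:,::-1][120:310,330:580];cv2.imwrite('pics/s6.png',cv2.resize(I,None,fx=3.2,fy=3.1,interpolation=cv2.INTER_CUBIC))
E
```

```text
clock: 12.98
eef_pos: [0.5552, 0.2042, 0.0963]
orientation: [[-0.002, 0.017, 1.0], [-0.0, 1.0, -0.017], [-1.0, -0.0, -0.002]]
contact_force: [-0.1, -0.1, -1.1]
gripper_width: 0.0385
clock: 13.4
eef_pos: [0.511, 0.2505, 0.2283]
orientation: [[0.004, 0.021, 1.0], [0.001, 1.0, -0.021], [-1.0, 0.001, 0.004]]
contact_force: [0.4, -0.1, 0.6]
gripper_width: 0.038
clock: 13.73
eef_pos: [0.4255, 0.334, 0.2244]
orientation: [[-0.003, 0.011, 1.0], [0.001, 1.0, -0.011], [-1.0, 0.001, -0.003]]
contact_force: [-0.9, 0.3, 0.0]
gripper_width: 0.0383
13.7833 [0.42725146 0.33251767 0.22433824] [ 0.26492767 -0.42576959  0.50797812]
```

View pics/s6.png

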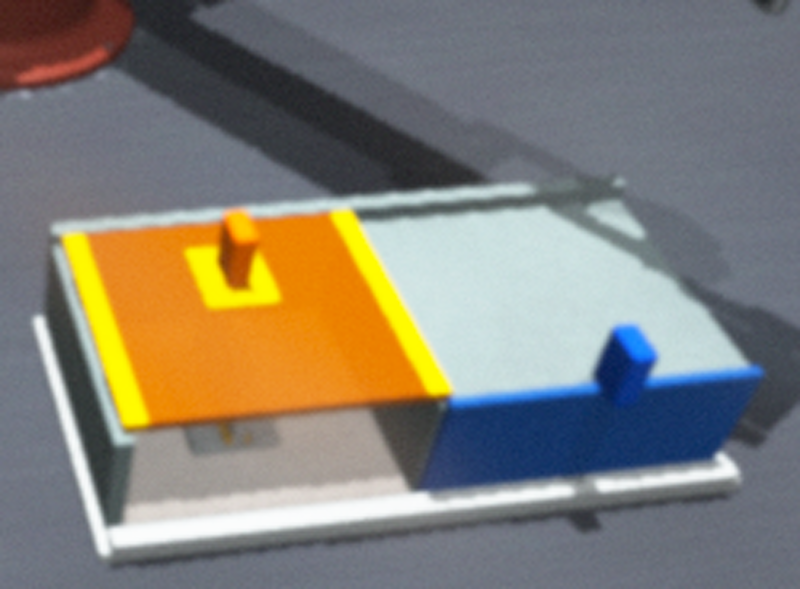

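The inner door is fully open, with its panel covering the filter box. The roof is shut, and the T's base shows flat on the floor at crop (230,432).

```bash
python3 -c "
from workcell import bot
print(bot.sign_off())"
```

```text
the job is handed in; nothing more can be done
None
```

The T coupon is in the chamber, the outer door is shut and the inner door is open. I handed the job in at about 13.8 s; no verdict is reported.

**Order of work:** I picked the bare-steel T by its web and stood it near the chamber centre. I then slid the outer door shut, and only after that opened the inner door. The arm backed away with the gripper empty.

**Last checks:**
- **Coupon:** A picture taken after release, before the roof was shut, showed the T upright. In the last picture only its base shows under the roof, flat on the floor, so at the end its upright stance was inferred from that.
- **Outer door:** It met its stop at 28 N, with its fin about 1 mm from the shut position. In the last picture the roof still covers the chamber.
- **Inner door:** The gripper moved 0.165 m while holding the fin. There was no clear push from the stop, but the last picture shows the panel at the far end of the filter box.
- **Robot:** It touches nothing, and the wrist force is near zero.

**Disagreements:** When the outer door stopped, its fin was about 5 mm from where my first hatch position put it. The blue fin's position explained the difference, as the hatch sits about 5 mm further left than I first measured. The two door fins also measured 196 mm apart instead of the expected 202 mm, which likely comes from the same pixel readings.

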